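# Clear the press plate: pack the press tools and rest the roller

### The arm

A 6-joint arm with a two-finger parallel gripper is mounted at the origin on the work surface. World frame = base frame: x ahead of the robot, y to its left, z up, the work surface at z = 0. Lengths are in m, angles in rad, forces in N, time in s.
With the tool pointing down it reaches from about 0.375 to 0.975 m from the base axis. Payload 3.8 kg.
Tool frame: the origin (TCP) lies on the centre line of the jaws, within the pads' length; the fingertips stand 14 mm ahead of it and the grasp point (between the pads) lies 5 mm behind it; z points along the fingers, y is the line along which they close (so a half turn about z gives the same grasp; the last joint's range is limited). The gripper opens to 85 mm and grips with 20 to 120 N. Pads are 22 mm wide; open, the fingers measure 114 mm over their backs; the gripper's body (76 mm by 85 mm) begins 54 mm behind the grasp point. The pads swing forward as they close: fully open they stand 13 mm farther back than shut.
Start: joints at [1.147, 0.264, 1.604, -0, 1.274, -0.037], TCP at [0.255, 0.625, 0.245] pointing down, gripper open.
Joint ranges: [-2.63, 2.63], [-0.94, 2.18], [0.31, 2.57], [-1.31, 4.45], [0, 2.66], [-2.55, 2.55]. Speed limits (rad/s): [2.57, 2.57, 3.14, 3.14, 3.14, 3.14].

### API

Orientations are given as a rotation vector (axis times angle).
In Python, from workcell import bot, eyes, spot_in gives the robot as it stands.
- The arm moves only by the tool carry_out, never from a script. Its argument "series" is text: rows parted by semicolons, each of 4 numbers parted by spaces: the shift along the world's x, y, z in m, then the turn about the world's z in degrees. In form: tx ty tz roll; .... A call has 1 to 20 rows; each row shifts and turns the commanded pose from where the row before left it; what a row does not reach is not made up. A row lasts 1/8 s, in which the tool goes at most 62.5 mm and 10.7 degrees, less where a joint would pass 70% of its speed; a pose out of reach is approached as far as the arm can. A call is refused whole if a number of a shift passes 0.0625 or a number of a turn 10.7, either way. A call with a gripper value outside its range is refused whole. "jaw" is the gripper command: -1 is shut, 1 is fully open, values between are in proportion, set as the call begins (left out, the last holds). The fingers move at their own pace and stop on an object; "grip_force" is the grip in N (left out, the last holds). Time passes only in rows, so rows that do not move let the fingers close. It gives the time, the measured TCP pose, the force, the opening and the grip force at its end, in the units of the state.
- bot.read_state(): the state, without advancing time (a new reading comes with each control period).
- eyes.read_camera(name): name is "scene" or "top" or "wrist"; returns (picture, depth): 384x512x3 uint8, blue, green, red; 384x512 float32, m along the optical axis (not along the pixel's ray), 0 where there is no reading.
- eyes.get_calibration(name): a dict with "K" (3x3 intrinsics, pixels), "position" and "rotation" of the camera in the world; the wrist camera has in their place "T_tool_cam" (4x4, takes a point from camera to tool coordinates, whose origin is the TCP and whose axes are the flange's). Camera axes: x right, y down, z forward; pixel columns grow to the right and rows downward; lengths in m; the calibration is good to about 2 mm. A picture is of the moment at which its call begins: read the wrist's pose just before it. get_calibration takes no time and is no camera call.
- bot.finish_job(): hands the job in; it is judged then, once.
Trained networks look in the newest picture that a camera, given by its name, has taken for a name from the list of things; names that differ only in an ending like _2 or _b are one class to them, and where a whole thing is asked for, a point or a joint stands for the part that bears it (a point fixed in the world has none). Each returns a list of dicts, best first, with "score" (0 to 1); they miss things now and then, are a little off and sometimes report something else, mostly with a low value. They report only what shows in the picture. A call takes as long as a camera call.
- spot_in(camera, target): "rect" ([centre column, centre row, width, height] in pixels, round what is visible of it).
The state is a dict: "time": time; "q": joint angles; "joint_vel": joint speeds; "joint_torque": joint torques, N m; "tool_pos": TCP position; "tcp_rot": TCP orientation; "wrist_force": force on the tool from outside, world axes, zero at the start; "torque": the same for the moment, N m; "width": opening from 0.0 (shut) to 1.0 (fully open); "grip_force": force on a finger pad.
Only numpy, scipy, OpenCV 4.12 (cv2) and the standard library are available. Lean on these libraries where they do the work, as an engineer would, in place of code of your own. Each camera call takes 0.05 s, during which the arm holds its last target. There are 200 camera calls.

### The job

Clear the press plate for cleaning. Stand its three round press tools (the ones just like the four in the round canister) in the canister with those four, so that all seven are upright on its floor, shanks up, one in the middle and six round it; and lay the loose roller gently, without dropping it, in the free end groove of the ribbed rest, along the ribs, centred and still. Tip no tool over, and leave the square tool, the slim tool, the jar and the roller already on the rest where they are.

Things in the scene. Friction and masses are not known exactly. Their poses are not given: they have to be found in the camera images.
- tool1: press tool: 40 mm dia x 45 mm aluminium foot (bevelled at its lower edge, 4 mm wide by 10 mm high, and at its upper edge, 4.5 mm wide by 13 mm high) with a 12 mm dia steel shank standing 45 mm above it, on its axis; 90 mm high in all, about 0.2 kg, all seven alike. Origin: centre of the foot's underside, z up the shank. Starts standing on the press plate.
- tool2: press tool like tool1. Starts standing on the press plate.
- tool3: press tool like tool1. Starts standing on the press plate.
- tool4: press tool: 40 mm dia x 45 mm aluminium foot (bevelled at its lower edge, 4 mm wide by 10 mm high, and at its upper edge, 4.5 mm wide by 13 mm high) with a 12 mm dia steel shank standing 45 mm above it, on its axis; 90 mm high in all, about 0.2 kg, all seven alike. Origin: centre of the foot's underside, z up the shank. Starts standing in the canister, a little out of place.
- tool5: press tool like tool1. Starts standing in the canister, a little out of place.
- tool6: press tool like tool1. Starts standing in the canister, a little out of place.
- tool7: press tool like tool1. Starts standing in the canister, a little out of place.
- canister: open round stainless canister, fixed: 135 mm outside dia, 127 mm inside dia, 46 mm high, floor 5 mm thick. Origin: centre of its underside, z up. Seven press tools fit only as one in the middle and six round it, with about 3 mm to spare; at the start four stand in the ring and the middle is empty. The tools in it are free to slide and can be wedged aside by the bevels of a tool that is lowered.
- plate: press plate, fixed, 270 x 270 x 20 mm perforated aluminium slab. Origin: centre of its underside; the top is 20 mm above. Carries three press tools, the loose roller and three things to be left alone.
- roller: loose laminating roller lying on the press plate: black rubber sleeve 36 mm dia x 120 mm with 12 mm dia steel journals, 150 mm long over all, 0.25 kg. Origin: on its axis at mid-length; y along its axis; x and z turn as it rolls.
- rest: white ribbed roller rest, fixed: base 130 (x) x 120 (y) x 10 mm. Origin: centre of its underside, z up. Four half-round ribs parallel to y, 34 mm apart at x = -51, -17, 17, 51 mm, tops 18 mm above the underside; each rib is present only for 32 < |y| < 57 mm, so the middle 64 mm is open for fingers, with the base's top 10 mm above the underside. The gaps between ribs make three grooves; the stored roller lies in the groove at x = -34 mm.
- rest_slot (a point): where the middle of the roller's axis comes when it is seated in the free end groove of the rest (x = 34 mm, y = 0, 28.9 mm above the rest's underside); its y runs along the groove.
- stored_roller: a roller like the loose one, already lying in the other end groove of the rest; to be left alone. Origin on its axis at mid-length, y along the axis.
- square_tool: bystander on the press plate: tool with a square foot 44 x 44 x 34 mm and a 12 mm shank, 75 mm high. Origin: centre of its underside.
- slim_tool: bystander on the press plate: tool with a slim foot, 28 mm dia x 40 mm, and a 12 mm shank, 75 mm high. Origin: centre of its underside.
- jar: bystander on the press plate: amber jar with white cap, 42 mm dia, 62 mm high. Origin: centre of its underside.

How it is judged:
At the end, for the whole second after the job is handed in: All 7 press tools at rest on the canister's floor (within 5 mm), axes within 47 mm of its centre, within 0.1 rad of upright; the roller still, in the rest's free end groove: within 5 mm across and in height, 20 mm along, 0.1 rad of parallel (horizontal distance between each of tool1, tool2, tool3, tool4, tool5, tool6, tool7 and canister below 0.047 m and z of tool1 in the frame of canister between 0 and 0.01 m and angle between each of tool1, tool2, tool3, tool4, tool5, tool6, tool7's own z axis and vertical below 0.1 rad and linear speed of each of tool1, tool2, tool3, tool4, tool5, tool6, tool7, roller below 0.02 m/s and z of tool2 in the frame of canister between 0 and 0.01 m and z of tool3 in the frame of canister between 0 and 0.01 m and z of tool4 in the frame of canister between 0 and 0.01 m and z of tool5 in the frame of canister between 0 and 0.01 m and z of tool6 in the frame of canister between 0 and 0.01 m and z of tool7 in the frame of canister between 0 and 0.01 m and x of roller in the frame of rest between 0.029 and 0.039 m and y of roller in the frame of rest between -0.02 and 0.02 m and z of roller in the frame of rest between 0.024 and 0.033 m and angle between the y axis of roller and the y axis of rest, either way round below 0.1 rad and angular speed of roller below 0.3 rad/s); the robot touches nothing.
It fails at once if the square tool, the slim tool or the jar is pushed more than 25 mm from its place or tipped over (distance of any of square_tool, slim_tool, jar from where it was at the start of the episode above 0.025 m or angle between any of square_tool, slim_tool, jar's own z axis and vertical above 0.5 rad).
It fails at once if the stored roller is pushed more than 12 mm from its place (distance of stored_roller from where it was at the start of the episode above 0.012 m).
It fails at once if a press tool is tipped over (angle between any of tool1, tool2, tool3, tool4, tool5, tool6, tool7's own z axis and vertical above 0.7 rad).
It fails at once if the roller is dropped into the groove (faster than 0.4 m/s within 12 mm of its seat) (distance between roller and rest_slot below 0.012 m and linear speed of roller above 0.4 m/s).
It fails at once if the roller is rammed onto the rest (over 80 N) (contact force between roller and rest above 80 N).
It also fails if it takes over 72 s, if anything falls off the work surface, if the arm or the gripper's body presses on something with over 40 N, if the wrist force passes 120 N, or if a joint passes its speed limit or range.

## Working session

There is one attempt and no reset: what is moved stays moved. The work goes in short steps, Python scripts to look and compute and a tool call to move; the robot and the scene stay as the last step left them, time stands still between calls to the robot, and variables do not carry over. Pictures are saved under pics/ and viewed, at most 10 in all, crops included, and the job is handed in when it is done.

Besides the shell and the picture viewer there is one more tool, called as name(argument=value, ...) on one line, values as JSON. carry_out: Moves the arm, as the interface text tells. Its arguments: {"type":"object","properties":{"series":{"type":"string"},"jaw":{"type":"number"},"grip_force":{"type":"number"}},"required":["series"]}

```bash
mkdir -p pics; ls
python3 - <<'E'
from workcell import bot,eyes,spot_in
import cv2,numpy as np
s=bot.read_state(); print(s['time'],s['tool_pos'],s['tcp_rot'],s['width'])
for c in ['scene','top']:
    p,d=eyes.read_camera(c); cv2.imwrite(f'pics/{c}0.png',p); np.save(f'{c}_d.npy',d)
    k=eyes.get_calibration(c); print(c,k)
    for t in ['tool1','canister','roller','rest','square_tool','slim_tool','jar']:
        print(t,[(np.round(o['rect']).astype(int).tolist(),round(o['score'],2)) for o in spot_in(c,t)])
print(eyes.get_calibration('wrist'),bot.read_state()['time'])
E
```

```text
pics
0.0 [0.25434109 0.62449525 0.243938  ] [-0.60370842 -3.08250616  0.00346277] 1.0012143505303572
scene {'K': array([[430.81022442,   0.        , 257.67748855],
       [  0.        , 430.81022442, 187.25841524],
       [  0.        ,   0.        ,   1.        ]]), 'position': array([1.01317643, 0.32367628, 0.86166722]), 'rotation': array([-1.30192821, -2.42055888,  0.77093752])}
tool1 [([346, 246, 17, 30], 0.92), ([212, 174, 18, 30], 0.85), ([378, 242, 14, 27], 0.8), ([384, 260, 21, 28], 0.77), ([352, 262, 17, 22], 0.6), ([223, 218, 15, 25], 0.58), ([197, 199, 14, 26], 0.54)]
canister [([363, 257, 67, 69], 0.57)]
roller [([352, 261, 22, 24], 0.37)]
rest [([160, 152, 62, 52], 0.87), ([345, 244, 18, 28], 0.25), ([383, 260, 21, 24], 0.22)]
square_tool [([268, 240, 28, 31], 0.55), ([159, 150, 66, 55], 0.42)]
slim_tool []
jar [([274, 209, 18, 24], 0.83), ([248, 208, 161, 134], 0.61)]
top {'K': array([[372.85219493,   0.        , 254.67180156],
       [  0.        , 372.85219493, 192.90387656],
       [  0.        ,   0.        ,   1.        ]]), 'position': array([ 0.48621758, -0.00291
[... 353 characters left out ...]
8)]
rest [([378, 194, 59, 68], 0.9)]
square_tool [([209, 154, 19, 22], 0.68), ([252, 191, 14, 13], 0.41)]
slim_tool []
jar [([220, 188, 15, 19], 0.76), ([377, 194, 60, 66], 0.67)]
{'K': array([[272.89966281,   0.        , 252.54746451],
       [  0.        , 272.89966281, 192.59805212],
       [  0.        ,   0.        ,   1.        ]]), 'T_tool_cam': array([[-9.53953497e-04, -9.66242903e-01, -2.57631021e-01,
         6.46926079e-02],
       [ 9.99999532e-01, -8.80310294e-04, -4.01191892e-04,
         2.97242590e-05],
       [ 1.60853579e-04, -2.57631283e-01,  9.66243290e-01,
        -1.28356846e-01],
       [ 0.00000000e+00,  0.00000000e+00,  0.00000000e+00,
         1.00000000e+00]])} 0.8
```

```bash
python3 - <<'E'
import cv2
p=cv2.imread('pics/top0.png'); q=cv2.resize(p[125:265,80:430],None,fx=2.28,fy=2.28,interpolation=2); cv2.imwrite('pics/topc.png',q)
E
cat > h.py <<'E'
import numpy as np,cv2
from scipy.spatial.transform import Rotation as R
from workcell import bot,eyes,spot_in
def pose(cam,state=None):
    k=eyes.get_calibration(cam)
    if cam!='wrist': return k['K'],R.from_rotvec(np.ravel(k['rotation'])).as_matrix(),np.array(k['position'])
    T=k['T_tool_cam'];Rt=R.from_rotvec(state['tcp_rot']).as_matrix()
    return k['K'],Rt@T[:3,:3],Rt@T[:3,3]+state['tool_pos']
def cloud(cam,d,P):
    K,Rm,t=P; v,u=np.indices(d.shape)
    c=np.stack([(u-K[0,2])/K[0,0]*d,(v-K[1,2])/K[1,1]*d,d],-1)
    w=c@Rm.T+t; w[d==0]=np.nan; return w
def atz(P,u,v,z):
    K,Rm,t=P; r=Rm@np.array([(u-K[0,2])/K[0,0],(v-K[1,2])/K[1,1],1]); return t+r*(z-t[2])/r[2]
E
python3 - <<'E'
from h import *
for cam in ['top','scene']:
    d=np.load(cam+'_d.npy'); w=cloud(cam,d,pose(cam))
    z=w[...,2]
    # plate top, shank tops
    print(cam,'clusters of points by height')
    for lo,hi,nm in [(.1,.125,'shank plate'),(.088,.1,'shank canister/square')]:
        m=((z>lo)&(z<hi)).astype(np.uint8)
        n,l,st,c=cv2.connectedComponentsWithStats(m)
        for i in range(1,n):
            if st[i,4]>2: print(nm,st[i,4],np.round(c[i]),np.round(np.nanmedian(w[l==i],0),3))
E
```

```text
top clusters of points by height
shank plate 174 [183.  77.] [0.783 0.139 0.115]
shank plate 430 [  9. 129.] [0.676 0.5   0.112]
shank plate 28 [256. 143.] [ 0.647 -0.009  0.109]
shank plate 30 [295. 149.] [ 0.635 -0.09   0.109]
shank plate 27 [299. 181.] [ 0.568 -0.098  0.11 ]
shank canister/square 16 [431.  50.] [ 0.856 -0.391  0.089]
shank canister/square 24 [426.  52.] [ 0.852 -0.381  0.089]
shank canister/square 125 [409.  57.] [ 0.839 -0.341  0.095]
shank canister/square 120 [77. 62.] [0.828 0.376 0.095]
shank canister/square 5 [59. 60.] [0.835 0.417 0.088]
shank canister/square 16 [387.  61.] [ 0.832 -0.294  0.089]
shank canister/square 7 [102.  63.] [0.829 0.324 0.088]
shank canister/square 9 [389.  65.] [ 0.823 -0.299  0.089]
shank canister/square 3 [55. 66.] [0.822 0.425 0.089]
shank canister/square 108 [ 18. 134.] [0.67  0.493 0.094]
shank canister/square 5 [256. 147.] [ 0.643 -0.009  0.093]
shank canister/square 30 [207. 152.] [0.632 0.094 0.095]
shank canister/square 5 [292. 152.] [ 0.632 -0.086  0.092]
shank canister/square 29 [122. 176.] [0.581 0.273 0.094]
shank canis
[... 1097 characters left out ...]
41 -0.34   0.095]
shank canister/square 38 [ 62. 206.] [ 0.828 -0.3    0.089]
shank canister/square 19 [222. 210.] [ 0.652 -0.007  0.094]
shank canister/square 32 [267. 227.] [0.635 0.095 0.095]
shank canister/square 30 [384. 229.] [0.507 0.297 0.094]
shank canister/square 30 [351. 234.] [0.552 0.245 0.094]
shank canister/square 34 [390. 248.] [0.54  0.324 0.094]
shank canister/square 33 [357. 252.] [0.584 0.274 0.094]
shank canister/square 86 [448. 371.] [0.703 0.495 0.094]
shank canister/square 3 [325. 377.] [0.82 0.33 0.09]
shank canister/square 5 [323. 381.] [0.828 0.33  0.089]
shank canister/square 3 [317. 382.] [0.834 0.323 0.088]
shank canister/square 9 [326. 382.] [0.825 0.335 0.089]
```

View pics/topc.png

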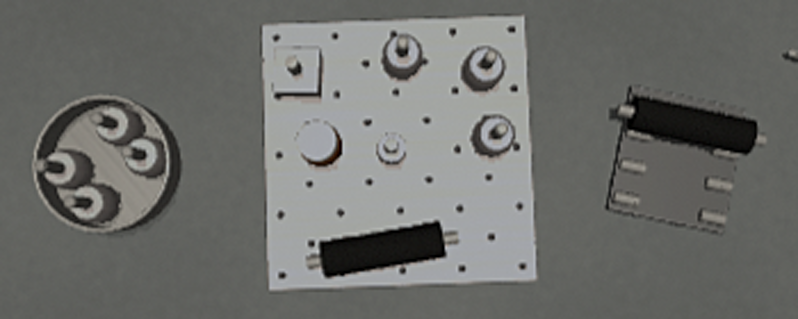

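View pics/scene0.png

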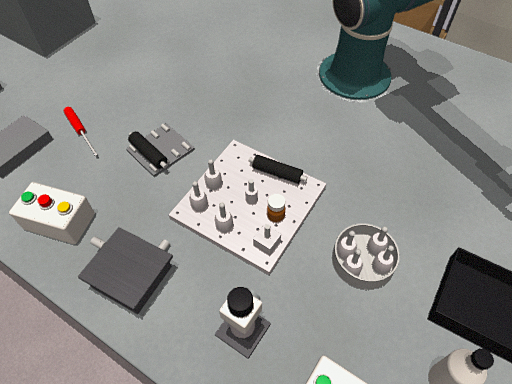

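The top crop shows the three round tools on the plate at crop (402,50), (485,65) and (495,135), with the square tool, jar and slim tool to their left. The roller is at (382,250). The canister is at (105,163), and its empty ring places are at upper right and lower left. On the rest, the stored roller is in the upper groove, so the free groove is the lower one, around (672,191).

Run:
```python
from h import *
def line(P):
    # minAreaRect on xy (mm)
    return cv2.minAreaRect((P[:,:2]*1000).astype(np.float32))
for cam in ['top','scene']:
    d=np.load(cam+'_d.npy'); w=cloud(cam,d,pose(cam)); z=w[...,2]
    x,y=w[...,0],w[...,1]
    near=np.hypot(x-.543,y-.284)<.085
    for lo,hi in [(.040,.050)]:
        m=near&(z>lo)&(z<hi)&(np.hypot(x-.543,y-.284)>.055)
        A=np.c_[2*x[m],2*y[m],np.ones(m.sum())]; s=np.linalg.lstsq(A,x[m]**2+y[m]**2,rcond=None)[0]
        print(cam,'rim',m.sum(),np.round(s[:2],4),round(np.sqrt(s[2]+s[0]**2+s[1]**2),4))
    p,_=None,None
    img=cv2.imread(f'pics/{cam}0.png'); g=img.max(-1)
    for nm,c,zl,r in [('roller',(.46,0.0),.03,.09),('stored',(.575,-.265),.03,.09)]:
        m=(np.hypot(x-c[0],y-c[1])<r)&(z>zl)&(z<.075)&(g<70)
        r_=line(w[m]); print(nm,m.sum(),np.round(r_[0]),np.round(r_[1]),round(r_[2],1),np.nanmax(z[m]))
    m=(np.hypot(x-.53,y+.27)<.1)&(z>.006)&(z<.014)&(img[...,0]<400)
    r_=line(w[m]); print('restbase',m.sum(),np.round(r_[0]),np.round(r_[1]),round(r_[2],1))
    m=(np.hypot(x-.53,y+.27)<.1)&(z>.0145)&(z<.022)
    n,l,st,c=cv2.connectedComponentsWithStats(m.astype(np.uint8))
    for i in range(1,n):
        if st[i,4]>4: print('rib',st[i,4],np.round(c[i]),np.round(np.nanmean(w[l==i],0),3))
```

```text
top rim 440 [0.5427 0.2852] 0.0645
roller 834 [489.  16.] [ 99. 119.] 9.9 0.05957934535051801
stored 829 [ 582. -291.] [133.  36.] 77.4 0.051370094986042836
restbase 1750 [ 548. -290.] [121. 130.] 77.7
rib 31 [360. 184.] [ 0.571 -0.25   0.018]
rib 30 [398. 192.] [ 0.553 -0.336  0.018]
rib 46 [357. 197.] [ 0.54  -0.243  0.017]
rib 51 [395. 205.] [ 0.521 -0.329  0.017]
rib 53 [354. 211.] [ 0.507 -0.235  0.018]
rib 50 [392. 219.] [ 0.489 -0.322  0.018]
scene rim 514 [0.5434 0.2854] 0.0644
roller 714 [460.  11.] [ 35. 119.] 9.6 0.059745942299815
stored 558 [ 581. -297.] [118.  35.] 77.7 0.051007659298759056
restbase 1065 [ 547. -290.] [124. 131.] 77.3
rib 31 [164. 127.] [ 0.488 -0.322  0.018]
rib 32 [154. 134.] [ 0.522 -0.329  0.018]
rib 37 [186. 146.] [ 0.508 -0.234  0.018]
rib 21 [133. 148.] [ 0.59  -0.341  0.018]
rib 36 [175. 152.] [ 0.541 -0.244  0.018]
rib 5 [167. 162.] [ 0.576 -0.239  0.018]
rib 39 [154. 167.] [ 0.606 -0.254  0.018]
```

Rest slot is about (0.5145, -0.2825), with the groove axis at 77.4°. The roller is about (0.460, 0.011), axis at 99.6°. I'll move over the plate for a closer look.

carry_out(series="0.026 -0.052 0 0.32;0.026 -0.052 0 0.32;0.026 -0.052 0 0.32;0.026 -0.052 0 0.32;0.026 -0.052 0 0.32;0.026 -0.052 0 0.32;0.026 -0.052 0 0.32;0.026 -0.052 0 0.32;0.026 -0.052 0 0.32;0.026 -0.052 0 0.32;0.026 -0.052 0 0.32;0.026 -0.052 0 0.32;0.026 -0.052 0 0.36;0 0 0 0;0 0 0 0", jaw=0, grip_force=80)

```text
time: 2.68
tool_pos: [0.5923, -0.0508, 0.245]
tcp_rot: [-0.492, -3.102, -0.001]
wrist_force: [0.8, 0.1, 0.4]
width: 0.5
grip_force: 0.0
```

```bash
cat >> h.py <<'E'
def wrist(name=None):
    s=bot.read_state(); p,d=eyes.read_camera('wrist'); P=pose('wrist',s)
    if name: cv2.imwrite(f'pics/{name}.png',p)
    print('t',round(s['time'],2),'tcp',np.round(s['tool_pos'],4),np.round(s['tcp_rot'],3),'F',np.round(s['wrist_force'],1),'w',round(s['width'],3))
    return s,p,P,cloud('wrist',d,P)
def shanks(w,lo,hi,mn=8):
    m=((w[...,2]>lo)&(w[...,2]<hi)).astype(np.uint8)
    n,l,st,c=cv2.connectedComponentsWithStats(m)
    for i in range(1,n):
        if mn<st[i,4]<4000: print('shank',st[i,4],np.round(c[i]),np.round(np.nanmedian(w[l==i],0),4),'mid',np.round((np.nanmax(w[l==i],0)+np.nanmin(w[l==i],0))/2,4))
E
python3 - <<'E'
from h import *
s,p,P,w=wrist('w1'); shanks(w,.1,.118); shanks(w,.088,.099)
E
```

```text
t 2.67 tcp [ 0.5923 -0.0508  0.245 ] [-4.920e-01 -3.102e+00 -1.000e-03] F [0.8 0.1 0.4] w 0.5
shank 128 [199. 178.] [ 0.5669 -0.0983  0.109 ] mid [ 0.5673 -0.0993  0.1059]
shank 110 [306. 222.] [ 0.6443 -0.0094  0.1087] mid [ 0.6467 -0.0098  0.1057]
shank 122 [229. 234.] [ 0.6326 -0.0898  0.1088] mid [ 0.6341 -0.0905  0.1059]
shank 688 [473. 290.] [0.775  0.1422 0.11  ] mid [0.7855 0.152  0.109 ]
shank 116 [290. 133.] [0.5542 0.0006 0.0946] mid [0.5545 0.0008 0.0927]
shank 29 [204. 173.] [ 0.5647 -0.0946  0.0945] mid [ 0.5664 -0.0965  0.0942]
shank 133 [395. 176.] [0.6311 0.0924 0.0942] mid [0.6316 0.0934 0.0922]
shank 44 [302. 215.] [ 0.6422 -0.0108  0.0933] mid [ 0.6439 -0.01    0.0933]
shank 40 [231. 226.] [ 0.6297 -0.0877  0.0933] mid [ 0.6318 -0.0901  0.0935]
shank 42 [458. 288.] [0.7845 0.1405 0.0965] mid [0.7855 0.1373 0.0935]
```

View pics/w1.png

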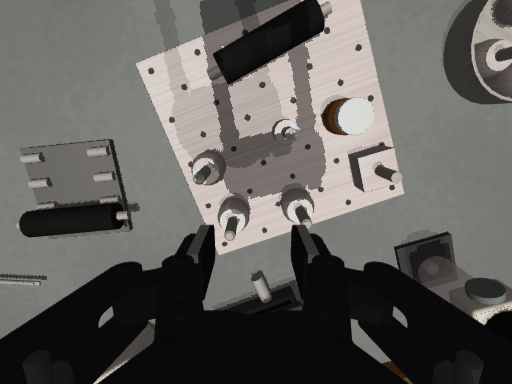

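The wrist view confirms the layout. The three round tools are at (207,165), (233,215) and (298,205), and the roller is at (270,40). Picking tool A, the one at (298,205).

carry_out(series="0.027 0.021 -0.02 0;0.0267 0.0208 -0.03 0;0 0 -0.04 0;0 0 -0.04 0;0 0 -0.03 0;0 0 0 0;0 0 0 0")

```text
time: 3.6
tool_pos: [0.647, -0.0081, 0.0868]
tcp_rot: [0.488, 3.102, 0.0]
wrist_force: [0.0, 0.2, 0.8]
width: 0.499
grip_force: 0.0
```

carry_out(series="0 0 0 0;0 0 0 0;0 0 0 0;0 0 0 0", jaw=-1)

```text
time: 4.1
tool_pos: [0.6478, -0.0092, 0.0875]
tcp_rot: [0.49, 3.1, 0.001]
wrist_force: [-0.2, 0.3, 6.5]
width: 0.116
grip_force: 78.3
```

carry_out(series="0 0 0.03 0;0 0 0.04 0;0 0 0.045 0;-0.0122 0.0535 0 0;-0.0122 0.0535 0 0;-0.0122 0.0535 0 0;-0.0122 0.0535 0 0;-0.0122 0.0535 0 0;-0.0122 0.0535 0 0;0 0 0 0;0 0 0 0")

```text
time: 5.48
tool_pos: [0.5727, 0.3117, 0.1997]
tcp_rot: [-0.489, -3.103, 0.002]
wrist_force: [0.2, 0.2, -2.3]
width: 0.117
grip_force: 78.4
```

```bash
cat >> h.py <<'E'
def rim(w,c=(.543,.2853)):
    x,y,z=w[...,0],w[...,1],w[...,2]; r=np.hypot(x-c[0],y-c[1])
    m=(z>.040)&(z<.050)&(r>.058)&(r<.075)
    if m.sum()<20: return print('no rim')
    A=np.c_[2*x[m],2*y[m],np.ones(m.sum())]; s=np.linalg.lstsq(A,x[m]**2+y[m]**2,rcond=None)[0]
    print('rim',m.sum(),np.round(s[:2],4),round(np.sqrt(s[2]+s[0]**2+s[1]**2),4))
E
python3 - <<'E'
from h import *
s,p,P,w=wrist('w2'); rim(w); shanks(w,.088,.099)
for cam in ['top']:
    p,d=eyes.read_camera(cam); w=cloud(cam,d,pose(cam)); rim(w); shanks(w,.085,.099)
E
```

```text
t 5.47 tcp [0.5727 0.3117 0.1997] [-4.890e-01 -3.103e+00  2.000e-03] F [ 0.2  0.2 -2.3] w 0.117
rim 1524 [0.5416 0.2857] 0.0646
shank 169 [210. 124.] [0.5031 0.2972 0.0942] mid [0.5029 0.2967 0.0923]
shank 149 [254. 152.] [0.5364 0.3244 0.0941] mid [0.5366 0.3243 0.0928]
shank 155 [174. 192.] [0.5485 0.2467 0.0939] mid [0.549  0.2458 0.092 ]
shank 661 [479. 224.] [0.6587 0.4966 0.0936] mid [0.6738 0.5109 0.0935]
shank 145 [216. 214.] [0.5788 0.2746 0.0939] mid [0.5798 0.2738 0.0921]
shank 39 [ 65. 308.] [0.6265 0.0957 0.093 ] mid [0.6268 0.094  0.0916]
rim 378 [0.5427 0.2849] 0.065
shank 100 [428.  52.] [ 0.8525 -0.3849  0.0878] mid [ 0.8526 -0.3851  0.0882]
shank 135 [409.  57.] [ 0.8385 -0.3405  0.0949] mid [ 0.8401 -0.3415  0.0917]
shank 133 [77. 62.] [0.8276 0.3755 0.0945] mid [0.8297 0.3762 0.0918]
shank 94 [57. 63.] [0.8287 0.4219 0.0872] mid [0.8286 0.4216 0.0876]
shank 95 [99. 63.] [0.8282 0.3317 0.0872] mid [0.8285 0.3324 0.088 ]
shank 102 [389.  63.] [ 0.8272 -0.2991  0.0877] mid [ 0.8277 -0.2991  0.0893]
shank 30 [ 20. 123.] [0.696  0.4922 0.0924] mid [0.6972 0.4945 0.0917]
shank 30 [207. 152.] [0.6319 0.0943 0.0948] mid [0.6329 0.0935 0.0936]
shank 10 [293. 152.] [ 0.6314 -0.0864  0.0909] mid [ 0.6336 -0.0889  0.0925]
shank 33 [122. 176.] [0.5811 0.2724 0.0936] mid [0.5808 0.2735 0.0916]
shank 25 [251. 188.] [0.555  0.0016 0.0954] mid [0.5559 0.0016 0.0915]
shank 28 [135. 191.] [0.5495 0.2445 0.0935] mid [0.5505 0.2447 0.0921]
shank 33 [ 98. 197.] [0.5371 0.3229 0.0929] mid [0.538  0.3234 0.0913]
shank 32 [111. 213.] [0.5035 0.2945 0.0937] mid [0.5044 0.2959 0.0916]
```

View pics/w2.png

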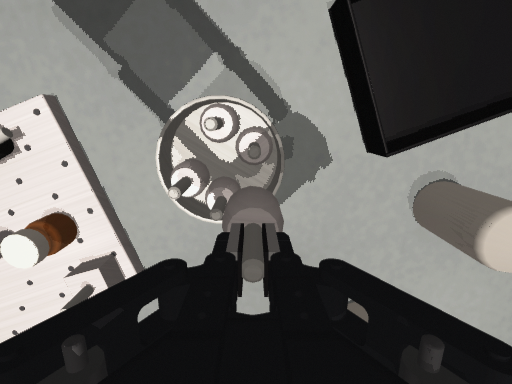

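carry_out(series="0.0018 0.0009 -0.03 0;0 0 -0.04 0;0 0 -0.012 0;0 0 -0.01 0;0 0 -0.008 0;0 0 -0.008 0;0 0 -0.007 0;0 0 -0.006 0;0 0 -0.005 0;0 0 0 0;0 0 0 0")

```text
time: 6.95
tool_pos: [0.5748, 0.3128, 0.0735]
tcp_rot: [-0.49, -3.103, 0.0]
wrist_force: [-0.1, -0.7, -2.7]
width: 0.12
grip_force: 78.3
```

carry_out(series="0 0 -0.0015 0;0 0 -0.0015 0;0 0 0 0")

```text
time: 7.32
tool_pos: [0.575, 0.3128, 0.0725]
tcp_rot: [-0.49, -3.103, 0.0]
wrist_force: [-4.3, -3.8, 5.3]
width: 0.117
grip_force: 79.4
```

carry_out(series="0 0 0 0;0 0 0 0;0 0 0.02 0;0 0 0.04 0;0 0 0.06 0;0.004 -0.055 0.02 0;0.0095 -0.058 0 0;0.0095 -0.058 0 0;0.0095 -0.058 0 0;0.0095 -0.058 0 0;0.0095 -0.058 0 0;0.0105 -0.0577 0 0;0 0 0 0;0 0 0 0", jaw=-0.4)

```text
time: 9.07
tool_pos: [0.6372, -0.0898, 0.2124]
tcp_rot: [0.492, 3.102, 0.001]
wrist_force: [-0.0, 0.3, -0.6]
width: 0.299
grip_force: 0.0
```

Run:
```python
from h import *
s,p,P,w=wrist(); shanks(w,.1,.118)
p,d=eyes.read_camera('top'); w=cloud('top',d,pose('top')); shanks(w[:,85:320],.088,.118)
```

```text
t 9.07 tcp [ 0.6372 -0.0898  0.2124] [4.920e-01 3.102e+00 1.000e-03] F [-0.   0.3 -0.6] w 0.299
shank 172 [216. 121.] [ 0.5675 -0.0988  0.1091] mid [ 0.5675 -0.0992  0.1057]
shank 158 [251. 192.] [ 0.6332 -0.09    0.109 ] mid [ 0.6345 -0.0903  0.1058]
shank 146 [510. 280.] [0.799  0.1246 0.1019] mid [0.8076 0.1263 0.1029]
shank 115 [98. 77.] [0.7828 0.1409 0.1104] mid [0.8048 0.1516 0.1079]
shank 35 [209. 150.] [ 0.6341 -0.0888  0.1083] mid [ 0.6357 -0.0893  0.1009]
shank 29 [122. 152.] [0.632  0.0944 0.0951] mid [0.6326 0.0935 0.0929]
shank 31 [ 38. 176.] [0.581  0.2718 0.0935] mid [0.5804 0.272  0.0923]
shank 29 [ 19. 179.] [0.5748 0.311  0.0941] mid [0.5751 0.312  0.0937]
shank 34 [214. 181.] [ 0.5679 -0.0978  0.1084] mid [ 0.5686 -0.0987  0.1009]
shank 25 [166. 188.] [0.5551 0.0016 0.0943] mid [0.556  0.0016 0.0931]
shank 27 [ 50. 191.] [0.5495 0.2446 0.0946] mid [0.5505 0.2449 0.0935]
shank 26 [ 13. 197.] [0.5369 0.3235 0.0936] mid [0.5371 0.3237 0.0932]
shank 29 [ 25. 213.] [0.5034 0.2955 0.0936] mid [0.5045 0.296  0.0926]
```

carry_out(series="-0.002 0 -0.035 0;0 0 -0.05 0;0 0 -0.03 0;0 0 -0.01 0;0 0 0 0;0 0 0 0")

```text
time: 9.93
tool_pos: [0.6365, -0.0897, 0.0884]
tcp_rot: [0.489, 3.1, -0.0]
wrist_force: [-0.2, 0.3, 0.7]
width: 0.301
grip_force: 0.0
```

carry_out(series="0 0 0 0;0 0 0 0;0 0 0 0;0 0 0.03 0;0 0 0.04 0;0 0 0.045 0;-0.0206 0.0578 0 0;-0.0206 0.0578 0 0;-0.0206 0.0578 0 0;-0.0206 0.0578 0 0;-0.0206 0.0578 0 0;-0.0206 0.0578 0 0;0 0 0 0;0 0 0 0", jaw=-1)

```text
time: 11.68
tool_pos: [0.5109, 0.2567, 0.2008]
tcp_rot: [-0.488, -3.103, 0.002]
wrist_force: [-0.1, -1.1, -2.0]
width: 0.114
grip_force: 78.5
```

Run:
```python
from h import *
s,p,P,w=wrist('w3'); rim(w); shanks(w,.088,.099)
```

```text
t 11.68 tcp [0.5109 0.2567 0.2008] [-4.880e-01 -3.103e+00  2.000e-03] F [-0.1 -1.1 -2. ] w 0.114
rim 1186 [0.5412 0.2852] 0.0647
shank 145 [293. 172.] [0.502  0.2963 0.0941] mid [0.5029 0.2964 0.093 ]
shank 152 [332. 197.] [0.535  0.3237 0.0938] mid [0.5362 0.3243 0.0923]
shank 143 [329. 238.] [0.5724 0.3119 0.0938] mid [0.5737 0.3123 0.0921]
shank 12 [294. 251.] [0.5769 0.2773 0.0923] mid [0.5767 0.2773 0.091 ]
shank 170 [ 27. 308.] [0.5532 0.0037 0.0939] mid [0.5542 0.0017 0.0921]
```

View pics/w3.png

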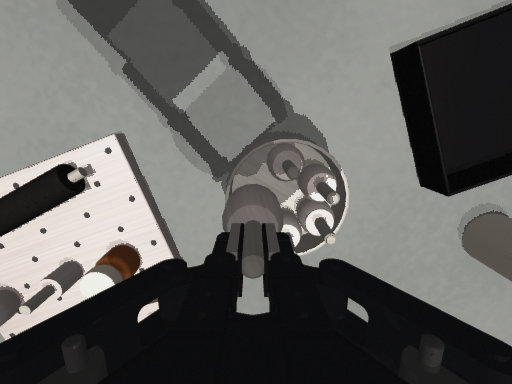

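Tool B is held upright at (252,220) over the free slot in the canister. I'll lower it, starting from 0.2008 with the tool offset around 0.068.

carry_out(series="0.0006 0.0002 -0.03 0;0 0 -0.04 0;0 0 -0.012 0;0 0 -0.01 0;0 0 -0.008 0;0 0 -0.008 0;0 0 -0.007 0;0 0 -0.006 0;0 0 -0.005 0;0 0 -0.0015 0;0 0 -0.0015 0;0 0 0 0")

```text
time: 13.22
tool_pos: [0.5122, 0.2572, 0.0735]
tcp_rot: [0.49, 3.103, 0.0]
wrist_force: [-2.0, -2.5, 4.8]
width: 0.118
grip_force: 79.4
```

carry_out(series="0 0 0 0;0 0 0 0;0 0 0.02 0;0 0 0.045 0;0 0 0.06 0;0.0093 -0.0592 0.015 0;0.0093 -0.0592 0 0;0.0093 -0.0592 0 0;0.0093 -0.0592 0 0;0.0093 -0.0592 0 0;0.0093 -0.0592 0 0;0 0 0 0;0 0 0 0", jaw=-0.4)

```text
time: 14.85
tool_pos: [0.5678, -0.098, 0.2132]
tcp_rot: [0.492, 3.102, 0.001]
wrist_force: [0.3, 0.8, 0.1]
width: 0.299
grip_force: 0.0
```

Run:
```python
from h import *
s,p,P,w=wrist(); shanks(w,.1,.118)
p,d=eyes.read_camera('top'); w=cloud('top',d,pose('top')); rim(w);shanks(w[:,85:320],.088,.118)
```

```text
t 14.85 tcp [ 0.5678 -0.098   0.2132] [4.920e-01 3.102e+00 1.000e-03] F [0.3 0.8 0.1] w 0.299
shank 159 [251. 194.] [ 0.5664 -0.0991  0.1089] mid [ 0.5673 -0.0993  0.1059]
rim 417 [0.5429 0.2851] 0.0648
shank 114 [98. 78.] [0.7825 0.1399 0.1105] mid [0.8045 0.1522 0.1082]
shank 30 [122. 152.] [0.6319 0.0943 0.0941] mid [0.6328 0.0935 0.0928]
shank 29 [ 38. 176.] [0.581  0.2713 0.0942] mid [0.5804 0.2721 0.0926]
shank 28 [ 19. 179.] [0.5747 0.3105 0.0948] mid [0.5752 0.3122 0.093 ]
shank 24 [166. 188.] [0.5551 0.0016 0.095 ] mid [0.5559 0.0016 0.0956]
shank 28 [ 50. 191.] [0.5494 0.2447 0.0937] mid [0.5504 0.2447 0.093 ]
shank 27 [ 13. 197.] [0.537  0.323  0.0937] mid [0.537  0.3236 0.0929]
shank 26 [ 44. 209.] [0.5116 0.2565 0.0938] mid [0.5117 0.2566 0.0925]
shank 30 [ 26. 213.] [0.5034 0.2952 0.0942] mid [0.5044 0.2954 0.0942]
```

carry_out(series="0 -0.0007 -0.035 0;0 0 -0.05 0;0 0 -0.03 0;0 0 -0.01 0;0 0 0 0;0 0 0 0")

```text
time: 15.7
tool_pos: [0.5692, -0.0986, 0.0892]
tcp_rot: [0.489, 3.1, -0.0]
wrist_force: [-0.1, 0.5, -0.2]
width: 0.297
grip_force: 0.0
```

carry_out(series="0 0 0 0;0 0 0 0;0 0 0 0;0 0 0.03 0;0 0 0.04 0;0 0 0.045 0;-0.0036 0.0547 0 0;-0.0036 0.0547 0 0;-0.0036 0.0547 0 0;-0.0036 0.0547 0 0;-0.0036 0.0547 0 0;-0.0036 0.0547 0 0;-0.0034 0.0547 0 0;0 0 0 0;0 0 0 0", jaw=-1)

```text
time: 17.58
tool_pos: [0.5421, 0.2838, 0.2016]
tcp_rot: [-0.489, -3.102, 0.002]
wrist_force: [-0.7, 0.1, -1.6]
width: 0.119
grip_force: 78.5
```

carry_out(series="0.0005 0.0007 -0.03 0;0 0 -0.04 0;0 0 -0.012 0;0 0 -0.008 0;0 0 -0.007 0;0 0 -0.006 0;0 0 -0.006 0;0 0 -0.006 0;0 0 -0.006 0;0 0 -0.005 0;0 0 0 0")

```text
time: 18.95
tool_pos: [0.5429, 0.2847, 0.0755]
tcp_rot: [-0.49, -3.102, 0.001]
wrist_force: [0.3, -0.2, -2.5]
width: 0.115
grip_force: 78.5
```

carry_out(series="0 0 -0.0015 0;0 0 -0.0015 0;0 0 0 0")

```text
time: 19.32
tool_pos: [0.5435, 0.2849, 0.0743]
tcp_rot: [0.49, 3.103, 0.0]
wrist_force: [-1.8, -3.1, 4.4]
width: 0.116
grip_force: 79.3
```

carry_out(series="0 0 0 0;0 0 0 0;0 0 0.02 0;0 0 0.045 0;0 0 0.06 0;-0.0139 -0.0457 0.02 -10.4;-0.0139 -0.0457 0.02 -10.4;-0.0139 -0.0457 0 -10.4;-0.0139 -0.0457 0 -10.4;-0.0139 -0.0457 0 -10.4;-0.014 -0.0455 0 -10.4;0 0 0 0;0 0 0 0", jaw=-0.4)

```text
time: 20.95
tool_pos: [0.4602, 0.011, 0.2395]
tcp_rot: [2.026, 2.4, 0.003]
wrist_force: [-0.1, 0.4, 0.9]
width: 0.3
grip_force: 0.0
```

Run:
```python
from h import *
s,p,P,w=wrist('w4'); print(s['q'][5])
def black(w,p):
    x,y,z=w[...,0],w[...,1],w[...,2]
    m=(abs(x-.46)<.06)&(abs(y-.011)<.1)&(z>.030)&(z<.07)&(p.max(-1)<75)
    m=cv2.morphologyEx(m.astype(np.uint8),cv2.MORPH_OPEN,np.ones((3,3)))
    n,l,st,c=cv2.connectedComponentsWithStats(m); i=1+np.argmax(st[1:,4]); q=w[l==i]
    r=cv2.minAreaRect((q[:,:2]*1000).astype(np.float32)); print('roller',len(q),np.round(r[0],1),np.round(r[1],1),round(r[2],1),'ztop',np.percentile(q[:,2],98),'ridge',np.round(q[q[:,2]>np.percentile(q[:,2],80)].mean(0),4))
black(w,p)
p,d=eyes.read_camera('top'); w=cloud('top',d,pose('top')); rim(w);shanks(w[:,80:180],.08,.118)
p,d=eyes.read_camera('scene'); w=cloud('scene',d,pose('scene')); black(w,p)
```

```text
t 20.95 tcp [0.4602 0.011  0.2395] [2.026 2.4   0.003] F [-0.1  0.4  0.9] w 0.3
-0.19946515554039926
roller 2895 [456.3  10.8] [ 35.3 119.8] 9.7 ztop 0.05641250634627932 ridge [0.4561 0.0127 0.0557]
rim 415 [0.543  0.2852] 0.0649
shank 49 [ 2. 64.] [0.826  0.367  0.0899] mid [0.8271 0.3688 0.0888]
shank 127 [19. 64.] [0.8276 0.3314 0.0864] mid [0.8298 0.3327 0.0852]
shank 33 [93. 82.] [0.7753 0.1648 0.1094] mid [0.7796 0.1656 0.1083]
shank 37 [ 43. 176.] [0.5807 0.2709 0.0931] mid [0.5804 0.2725 0.0889]
shank 37 [ 25. 179.] [0.5748 0.3099 0.0934] mid [0.5746 0.3117 0.0891]
shank 35 [ 56. 191.] [0.5495 0.243  0.0931] mid [0.5505 0.2442 0.089 ]
shank 38 [ 37. 194.] [0.5425 0.2829 0.0926] mid [0.5427 0.2838 0.0887]
shank 35 [ 18. 197.] [0.537  0.3225 0.0932] mid [0.538  0.3238 0.0887]
shank 34 [ 50. 209.] [0.5116 0.255  0.0932] mid [0.5109 0.2566 0.0893]
shank 37 [ 31. 213.] [0.5034 0.2942 0.0934] mid [0.5045 0.2952 0.0887]
roller 720 [459.4  11.5] [ 36.  119.3] 8.7 ztop 0.05832812074982115 ridge [0.4587 0.0122 0.057 ]
```

View pics/w4.png

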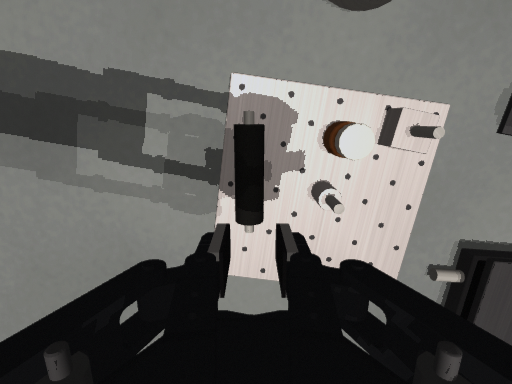

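The roller is under the gripper at (249,175), aligned with the jaws, and all seven shanks in the canister are level. Now picking the roller.

carry_out(series="-0.0017 0 -0.04 0;0 0 -0.05 0;0 0 -0.05 0;0 0 -0.03 0;0 0 -0.02 0;0 0 -0.0115 0;0 0 0 0;0 0 0 0", jaw=0.4)

```text
time: 22.1
tool_pos: [0.459, 0.0111, 0.0377]
tcp_rot: [2.025, 2.4, 0.002]
wrist_force: [0.1, -0.1, 0.6]
width: 0.699
grip_force: 0.0
```

carry_out(series="0 0 0 0;0 0 0 0;0 0 0 0;0 0 0 0", jaw=-1, grip_force=60)

```text
time: 22.6
tool_pos: [0.4588, 0.0108, 0.038]
tcp_rot: [2.026, 2.399, 0.002]
wrist_force: [-2.1, 1.0, 5.8]
width: 0.399
grip_force: 59.3
```

carry_out(series="0 0 0.02 0;0 0 0.04 0;0 0 0.05 0;0.0093 -0.0489 0 -3.7;0.0093 -0.0489 0 -3.7;0.0093 -0.0489 0 -3.7;0.0093 -0.0489 0 -3.7;0.0093 -0.0489 0 -3.7;0.0092 -0.0488 0 -3.7;0 0 0 0;0 0 0 0")

```text
time: 23.98
tool_pos: [0.5129, -0.282, 0.1459]
tcp_rot: [-2.45, -1.963, 0.0]
wrist_force: [-0.1, 0.2, -2.9]
width: 0.401
grip_force: 60.6
```

Run:
```python
from h import *
s,p,P,w=wrist('w5')
for cam in ['scene','top']:
    p,d=eyes.read_camera(cam); w=cloud(cam,d,pose(cam)); x,y,z=w[...,0],w[...,1],w[...,2]
    m=(np.hypot(x-.53,y+.28)<.11)&(z>.006)&(z<.022)
    n,l,st,c=cv2.connectedComponentsWithStats((m&(z>.0145)).astype(np.uint8))
    for i in range(1,n):
        if st[i,4]>9: print(cam,'rib',st[i,4],np.round(np.nanmean(w[l==i],0),4))
    m=(np.hypot(x-.5145,y+.2825)<.085)&(z>.135)&(z<.19)&(p.max(-1)<75)
    r=cv2.minAreaRect((w[m][:,:2]*1000).astype(np.float32)); print(cam,'held',m.sum(),np.round(r[0],1),np.round(r[1],1),round(r[2],1),np.nanpercentile(z[m],[2,98]))
```

```text
t 23.98 tcp [ 0.5129 -0.282   0.1459] [-2.45  -1.963  0.   ] F [-0.1  0.2 -2.9] w 0.401
scene rib 32 [ 0.4886 -0.3228  0.0177]
scene rib 39 [ 0.5219 -0.3289  0.0176]
scene rib 36 [ 0.5078 -0.2351  0.0177]
scene rib 28 [ 0.5895 -0.3455  0.0178]
scene rib 40 [ 0.5411 -0.2427  0.0177]
scene rib 38 [ 0.6067 -0.2548  0.0174]
scene held 709 [ 519.4 -274.9] [100.3  97.9] 38.3 [0.14177897 0.18891893]
top rib 32 [ 0.5715 -0.249   0.0175]
top rib 25 [ 0.5419 -0.2367  0.0171]
top rib 50 [ 0.5073 -0.2357  0.0175]
top held 901 [ 521.2 -247.4] [83.2 98.4] 78.1 [0.14290996 0.18930457]
```

View pics/w5.png

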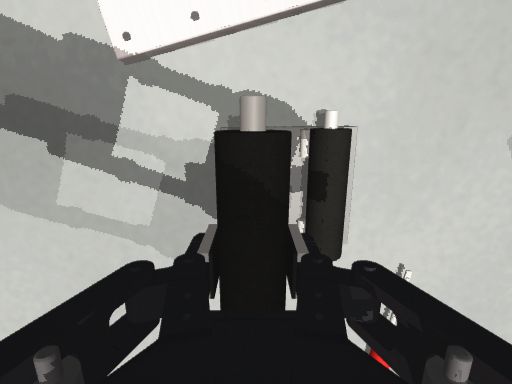

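carry_out(series="0.001 -0.0003 -0.03 0;0 0 -0.03 0;0 0 -0.02 0;0 0 -0.012 0;0 0 -0.01 0;0 0 -0.006 0;0 0 -0.003 0;0 0 0 0;0 0 0 0")

```text
time: 25.25
tool_pos: [0.5151, -0.283, 0.0363]
tcp_rot: [2.451, 1.964, 0.001]
wrist_force: [-0.3, -0.1, -2.6]
width: 0.401
grip_force: 60.7
```

carry_out(series="-0.0005 0.0004 -0.002 0;0 0 -0.002 0;0 0 -0.001 0;0 0 -0.001 0;0 0 0 0")

```text
time: 25.88
tool_pos: [0.5141, -0.2823, 0.0301]
tcp_rot: [-2.451, -1.965, 0.0]
wrist_force: [-1.7, 1.1, 0.8]
width: 0.401
grip_force: 61.2
```

carry_out(series="0 0 -0.001 0;0 0 0 0;0 0 0 0")

```text
time: 26.25
tool_pos: [0.5142, -0.2824, 0.03]
tcp_rot: [-2.451, -1.965, 0.0]
wrist_force: [-4.8, 2.1, 8.4]
width: 0.399
grip_force: 61.9
```

carry_out(series="0 0 0 0;0 0 0 0;0 0 0 0;0 0 0 0;0 0 0.01 0;0 0 0.03 0;0 0 0.05 0;0 0 0.06 0;-0.03 0 0.05 0;-0.05 0.04 0 0;0 0.06 0 0;0 0.06 0 0;0 0 0 0;0 0 0 0", jaw=0.2)

```text
time: 28.0
tool_pos: [0.4357, -0.1235, 0.2295]
tcp_rot: [2.449, 1.966, 0.0]
wrist_force: [-0.1, -0.5, 0.3]
width: 0.602
grip_force: 0.0
```

Run:
```python
from h import *
for cam in ['top','scene']:
    p,d=eyes.read_camera(cam); cv2.imwrite(f'pics/{cam}9.png',p); w=cloud(cam,d,pose(cam)); x,y,z=w[...,0],w[...,1],w[...,2]
    rim(w)
    m=(np.hypot(x-.543,y-.285)<.07)&(z>.08)&(z<.12); n,l,st,c=cv2.connectedComponentsWithStats(m.astype(np.uint8))
    for i in range(1,n): q=w[l==i]; t=q[q[:,2]>np.percentile(q[:,2],60)].mean(0); print(np.round(t,4),round(np.hypot(t[0]-.543,t[1]-.285),4))
    for nm,X,Y in [('loose',.5145,-.2825),('stored',.581,-.297)]:
        ux,uy=np.cos(np.radians(77.4)),np.sin(np.radians(77.4))
        a=(x-X)*ux+(y-Y)*uy; b=(x-X)*uy-(y-Y)*ux
        m=(abs(b)<.028)&(abs(a)<.09)&(z>.03)&(z<.06)&(p.max(-1)<75)
        r=cv2.minAreaRect((w[m][:,:2]*1000).astype(np.float32)); print(cam,nm,m.sum(),np.round(r[0],1),np.round(r[1],1),round(r[2],1),np.nanpercentile(z[m],98))
a=cv2.imread('pics/top9.png')[125:265,80:430]; b=cv2.imread('pics/scene9.png')[110:300,100:430]
cv2.imwrite('pics/fin.png',np.vstack([cv2.resize(a,(700,280)),cv2.resize(b,(520,300))[:, :].copy() if 0 else cv2.copyMakeBorder(cv2.resize(b,(520,300)),0,0,0,180,cv2.BORDER_CONSTANT)]))
```

```text
rim 420 [0.5429 0.2852] 0.0648
[0.5808 0.2728 0.0952] 0.0398
[0.5753 0.3119 0.095 ] 0.042
[0.5501 0.2449 0.0951] 0.0407
[0.5433 0.2844 0.0946] 0.0006
[0.5366 0.3236 0.0955] 0.0391
[0.5119 0.2568 0.0949] 0.0419
[0.5037 0.2961 0.0946] 0.0409
top loose 831 [ 515.6 -276.7] [140.5  35.3] 77.7 0.04890665715075175
top stored 840 [ 581.9 -290.9] [135.1  35.7] 78.2 0.04851292372014317
rim 483 [0.5434 0.2851] 0.0647
[0.5121 0.2582 0.0953] 0.0409
[0.5052 0.2965 0.0953] 0.0395
[0.5516 0.2453 0.0952] 0.0407
[0.5437 0.2844 0.0958] 0.0009
[0.5388 0.3248 0.0951] 0.04
[0.581  0.2728 0.0956] 0.0399
[0.5766 0.3116 0.0952] 0.0428
scene loose 532 [ 516.4 -278. ] [130.9  34.4] 77.7 0.05007726482616653
scene stored 564 [ 580.3 -297.9] [122.   35.5] 77.1 0.04940780067316794
```

View pics/fin.png

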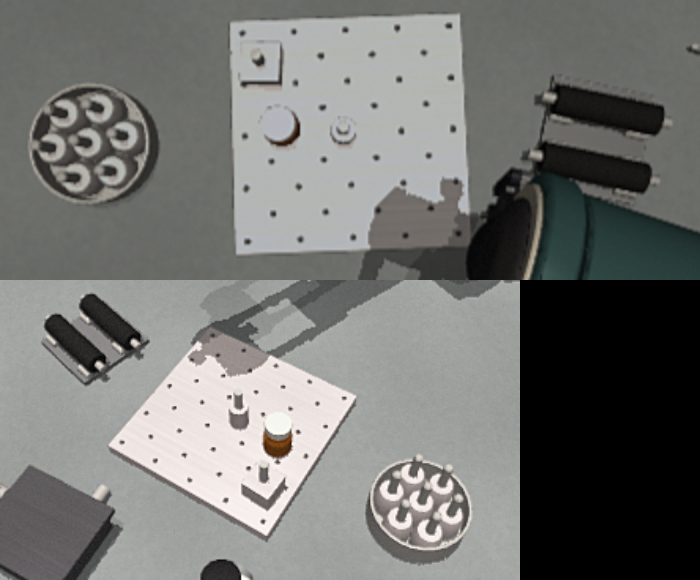

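The picture shows seven upright tools in the canister (around (90,142) in the top half), one in the middle and six round it. The roller lies parallel in the free groove at (595,165), and the other things have not moved.

```bash
python3 -c "
from workcell import bot
print(bot.finish_job())"
```

```text
the job is handed in; nothing more can be done
None
```

I handed the job in at about 28 s. The last pictures show all seven press tools upright in the canister and the roller lying in the free end groove, with nothing else visibly moved; the hand-in returned no verdict.

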